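Push a thumb drive through the spring flap of a drive tidy

ROBOT

A 7-joint arm with a two-finger parallel gripper is mounted at the origin on the work surface. World frame = base frame: x ahead of the robot, y to its left, z up, the work surface at z = 0. Lengths are in m, angles in rad, forces in N, time in s.
With the tool pointing down it reaches from about 0.35 to 0.9 m from the base axis. Payload 8.1 kg.
Tool frame: the origin (TCP) lies midway between the tips of the shut fingers; the grasp point (between the pads) lies arm.grip_point_offset behind it (arm.grip_point_offset is the distance from the TCP to the grasp point, in m); y points along the fingers, z is the direction in which the jaws open and shut, and the axes are right-handed (so a half turn about y gives the same grasp; the last joint's range is limited). The gripper opens to 92 mm and grips with 3 to 60 N. Pads are 19 mm wide; open, the fingers measure 130 mm over their backs; the gripper's body (75 mm by 190 mm) begins 47 mm behind the grasp point.
Start: joints at [-0.103, 0.434, 0.025, 1.573, -0.012, 1.134, -0.075], TCP at [0.625, -0, 0.198] pointing down, gripper open.
Joint ranges: [-2.62, 2.62], [-0.44, 2.09], [-1.27, 1.32], [0.08, 2.57], [-1.32, 4.46], [0.12, 2], [-2.74, 2.74]. Speed limits (rad/s): [2.22, 2.22, 3.01, 3.01, 3.14, 3.14, 3.14].

INTERFACE

Orientations are given as a rotation vector (axis times angle).
In Python, from cell import arm, get_image, camera_info gives the robot as it stands.
- The arm moves only by the tool carry_out, never from a script. Its argument "steps" is one flat list of numbers, 5 for each row, row after row: the opening, from 0 (shut) to 1 (fully open), then the shift along the world's x, y, z in units of 0.1 m (1.0 is 0.1 m), then the turn about the world's z in units of 45 degrees (1.0 is 45 degrees). In form: [hand, dx, dy, dz, spin, hand, dx, dy, dz, spin, ...]. A call has 1 to 12 rows; each row is the pose to reach, as a shift and turn from the pose commanded when the call began; what a row does not reach only later rows make up. A row lasts 1/10 s, in which the tool goes at most 50 mm and 8.59 degrees, less where a joint would pass 70% of its speed; a pose out of reach is approached as far as the arm can. A call with a number of a shift or a turn outside -1 to 1 is refused whole. A call with a gripper value outside its range is refused whole. The fingers move at their own pace and stop on an object; "grip_force" is the grip in N (left out, the last holds). Time passes only in rows, so rows that repeat a pose let the fingers close. It gives the time, the measured TCP pose, the force and the opening at its end, in the units of the state.
- arm.observe(): the state, without advancing time (a new reading comes with each control period).
- get_image(name): name is "scene" or "side" or "wrist"; returns (picture, depth): 400x640x3 uint8, red, green, blue; 400x640 float32, m along the optical axis (not along the pixel's ray), 0 where there is no reading.
- camera_info(name): a dict with "fovy" (degrees; the focal length in pixels is half the picture's height over the tangent of half this angle, whatever the lens; pixels are square), "cx", "cy" (the principal point, pixels), "dist_coeffs" ([k1, k2, p1, p2, k3] as OpenCV has them; the pictures are not rectified), "R" (3x3) and "t" (3): a world point X has camera coordinates R X + t; the wrist camera has in their place "tool_from_camera" (4x4, takes a point from camera to tool coordinates, whose origin is the TCP and whose axes are the tool frame's). Camera axes: x right, y down, z forward; pixel columns grow to the right and rows downward; lengths in m; the calibration is good to about 2 mm. A picture is of the moment at which its call begins: read the wrist's pose just before it. camera_info takes no time and is no camera call.
- arm.sign_off(): hands the job in, once; it reports no verdict.
The state is a dict: "clock": time; "joints": joint angles; "dq": joint speeds; "joint_efforts": joint torques, N m; "position": TCP position; "ee_rot": TCP orientation; "force": force on the tool from outside, world axes, zero at the start; "ft_torque": the same for the moment, N m; "width": opening from 0.0 (shut) to 1.0 (fully open).
Only numpy, scipy, OpenCV 4.12 (cv2) and the standard library are available. Lean on these libraries where they do the work, as an engineer would, in place of code of your own. Each camera call takes 0.05 s, during which the arm holds its last target. There are 200 camera calls.

TASK

Push the orange self-closing flap of the white drive tidy open with one finger and, while that finger holds it open, push the walnut thumb drive along its lane with the other finger until it drops into the well behind the flap. Do not pick the drive up and do not let the drive itself shove against the flap. Then take the hand away so that the flap swings shut, with everything else left where it stands.

Things in the scene. Friction and masses are not known exactly. Their poses are not given: they have to be found in the camera images.
- tidy: White drive tidy, fixed to the table. Origin on the table, below the middle of the lane at the gateway. +x is the way in (push direction, roughly away from the robot), +y left of it, z up. In this frame, mm: flat deck, top at z 70, x -150 to 0, y -125 to 85, with the lane on it; beyond its edge (x 0) the well, into which the drive drops.
- lane (a point): Point on the deck, at z 70, in the middle of the lane 80 before the gateway (tidy x -80, y 0). The lane runs straight along tidy x from x -148 to -6 between two grey ribs, 5 high and 4 thick, 27 apart inside (at y -13.5 and 13.5).
- gateway (a point): Point at deck height (tidy 0, 0, 70) where the lane meets the gateway. The gateway is open from tidy y -108 to 34 and to the sky above; only the flap closes it. Grey cheeks stand at both sides, x -4 to 8, up to z 110: y -125 to -108 (hinge side) and y 34 to 85.
- well (a point): Middle of the well's cork floor (tidy 67, -20, 10). The well is open above: tidy x 0 to 134, y -119 to 79, floor at z 10, walls 6 thick up to z 70 (60 deep).
- flap (a joint): Angle of the flap about its upright hinge, rad: 0 = shut across the gateway, up to 1.7 as it is pushed inwards (free end goes to tidy +x, then -y). It cannot open towards the robot. A spring always shuts it: 0.03 N m when shut, 0.10 N m at 1.4 rad (pushed 30 mm from the hinge: 1 N to start, about 3.5 N at 1.4 rad).
- flap_hinge (a point): The orange flap: upright panel 130 long, 34 high, 4 thick. This point (turns with the flap) is on the hinge axis at deck height (tidy 4, -100, 70); the panel runs along its own +y from 0 to 130, z 3 to 37 (tidy z 73 to 107). Shut, its near face is at tidy x 2. It swings wholly above deck level, clear of a drive lying in the well.
- drive: Walnut thumb drive, 60 long (own x), 22 wide, 16 high, 20 to 45 g: walnut body x -30 to 16, steel plug 16 to 30. Origin at the centre of its underside. Starts lying in the lane, plug towards the flap, origin 55 to 105 before the gateway. Pushed on its tail it slides between the ribs and tips over the edge into the well when its origin is about 6 past it.
- gold_stick: Bystander: gold capless stick 40 x 13 x 6, lying on the deck left of the lane (tidy y about 58). Origin at the centre of its underside, long side along own x.
- canister: Bystander: clear screw-top canister with black lid, 72 across, 95 high. Origin at the centre of its underside.
- hub: Bystander: blue USB hub 90 x 36 x 18, origin at the centre of its underside.
- keyring_drive: Bystander: chrome drive 42 x 14 x 7 with a steel loop 34 across at its -x end, origin at the centre of the drive's underside.
- notes: Bystander: yellow note block 76 x 76 x 30, origin at the centre of its underside.
Not all that is in view belongs to the job. Of the things like the drive, leave any that is green, purple or red; of the rest the smaller one is meant.

How it is judged:
On the way, in this order (a step that is already met when the one before it is completed fails the run):
1. a finger pushes the flap open (20 degrees or more) while the drive is still on the lane (value of joint flap above 0.35 rad and contact force between the fingers and flap above 0.1 N and x of drive in the frame of tidy below 0 m and z of drive in the frame of tidy above 0.066 m), for 0.05 s.
2. the drive goes down into the well while a finger holds the flap open (30 degrees or more) (value of joint flap above 0.52 rad and contact force between the fingers and flap above 0.1 N and x of drive in the frame of tidy above 0.005 m and z of drive in the frame of tidy below 0.058 m), for 0.1 s.
At the end, for the whole second after the job is handed in: The walnut drive lies at rest in the tidy's well (its origin between the well's walls and at least 12 mm below the deck), the flap is shut again (under 0.08 rad), and no bystander has moved by 15 mm (x of drive in the frame of tidy between 0.005 and 0.134 m and y of drive in the frame of tidy between -0.119 and 0.079 m and z of drive in the frame of tidy below 0.058 m and value of joint flap below 0.08 rad and linear speed of drive below 0.02 m/s and distance of each of gold_stick, canister, hub, keyring_drive, notes from where it was at the start of the episode below 0.015 m); the robot touches nothing.
It fails at once if the drive is lifted more than 12 mm off the lane (z of drive in the frame of tidy above 0.082 m).
It fails at once if the drive itself shoves against the flap (over 0.7 N) (contact force between drive and flap above 0.7 N).
It fails at once if a bystander is moved by more than 15 mm (distance of any of gold_stick, canister, hub, keyring_drive, notes from where it was at the start of the episode above 0.015 m).
It also fails if it takes over 40 s, if anything falls off the work surface, if the arm or the gripper's body presses on something with over 40 N, if the wrist force passes 120 N, or if a joint passes its speed limit or range.

## Working session

There is one attempt and no reset: what is moved stays moved. The work goes in short steps, Python scripts to look and compute and a tool call to move; the robot and the scene stay as the last step left them, time stands still between calls to the robot, and variables do not carry over. Pictures are saved under pics/ and viewed, about 8 in all and at most 12, crops included, and the job is handed in when it is done.

Besides the shell and the picture viewer there is one more tool, called after "Call:" by a JSON object that holds its "fn" and its "kwargs", one argument or row to a line. carry_out: Moves the arm, as the interface text tells. Shifts and turns lie within -1 to 1; 1 stands for 0.1 m of shift or 45 degrees of turn. Its arguments: {"type":"object","properties":{"steps":{"type":"array","items":{"type":"number"}},"grip_force":{"type":"number"}},"required":["steps"]}

```bash
mkdir -p pics; ls; python3 - <<'E'
from cell import arm,get_image,camera_info
import numpy as np,cv2
s=arm.observe();print(s)
for n in("scene","side"):
    im,d=get_image(n);cv2.imwrite(f"pics/{n}0.png",im[:,:,::-1]);np.savez(f"{n}0.npz",im=im,d=d)
    print(n,camera_info(n))
im,d=get_image("wrist");cv2.imwrite("pics/wrist0.png",im[:,:,::-1]);np.savez("wrist0.npz",im=im,d=d)
print(camera_info("wrist"),getattr(arm,'grip_point_offset',None))
E
```

```text
pics
{'clock': 0.0, 'joints': array([-0.10260415,  0.43523886,  0.02499217,  1.57410288, -0.01161584,
        1.13400972, -0.07514046]), 'dq': array([-0.00026581, -0.00064906,  0.00033239,  0.00048433, -0.00071526,
       -0.00101809, -0.00034408]), 'joint_efforts': array([ 3.89017032e-04, -6.67853522e+01,  9.84863900e-01, -3.14464223e+01,
       -6.05165795e-02,  4.27553023e-02,  1.12382318e-04]), 'position': array([ 6.24432724e-01, -6.55244056e-05,  1.97033138e-01]), 'ee_rot': array([-1.2104248 ,  1.21041292, -1.20863832]), 'force': array([-0.02674235,  0.19567831,  0.76129394]), 'ft_torque': array([ 0.05608867, -0.04739476,  0.00863802]), 'width': 0.9999931416899035}
scene {'fovy': 51.0527146566629, 'cx': 318.29041572066245, 'cy': 199.69058265189562, 'dist_coeffs': array([0.03070138, 0.        , 0.        , 0.        , 0.        ]), 'R': array([[ 0.56754907,  0.8232051 , -0.01488015],
       [ 0.59612306, -0.42332191, -0.6822286 ],
       [-0.56791316,  0.37832781, -0.7309875 ]]), 't': array([-0.31455359, -0.28481976,  1.70532652])}
side {'fovy': 44.522477983401224, 'cx': 312.2266
[... 165 characters left out ...]
 0.01277299],
       [-0.42913548, -0.47448245, -0.76857605],
       [ 0.53024812,  0.55651525, -0.63963092]]), 't': array([-0.39495052,  0.28779516,  1.06928623])}
{'fovy': 68.4641647455151, 'cx': 317.5805667901717, 'cy': 200.83406400288445, 'dist_coeffs': array([-0.00867737,  0.        ,  0.        ,  0.        ,  0.        ]), 'tool_from_camera': array([[ 5.89764421e-04,  9.58319240e-01,  2.85698944e-01,
        -7.75561220e-02],
       [ 8.23071232e-04, -2.85699362e-01,  9.58318943e-01,
        -1.85853045e-01],
       [ 9.99999487e-01, -3.30031834e-04, -9.57260316e-04,
         4.35795997e-04],
       [ 0.00000000e+00,  0.00000000e+00,  0.00000000e+00,
         1.00000000e+00]])} 0.0188
```

View pics/scene0.png

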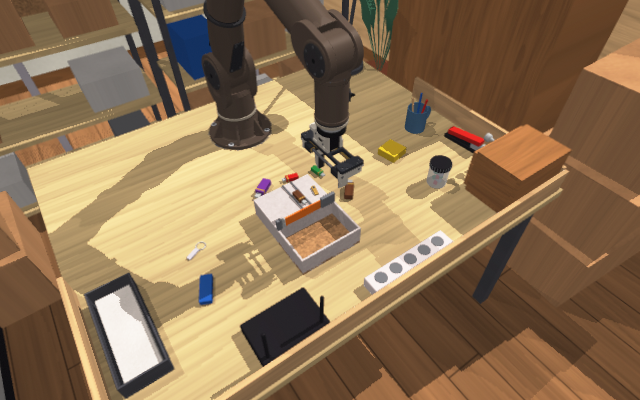

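View pics/side0.png

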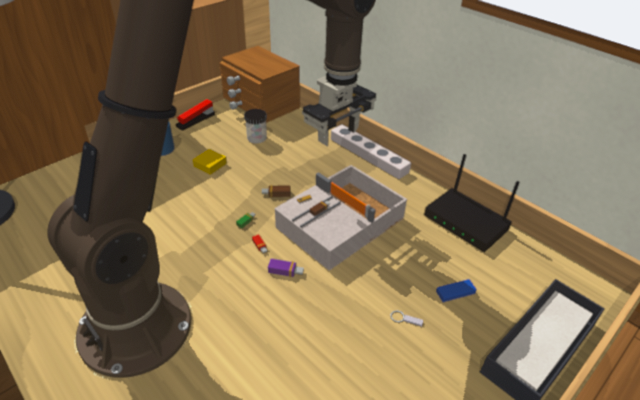

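View pics/wrist0.png

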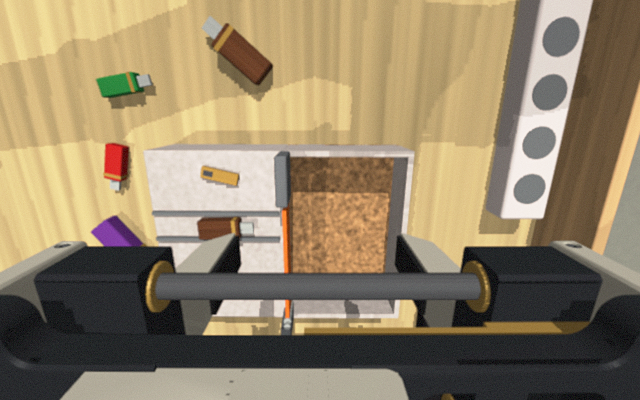

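Wrist view: there are two walnut candidates, one in the lane at (220,228) and a larger one on the table at (240,50). Green, red and purple are decoys. The smaller walnut drive, in the lane, fits the description. I'll confirm it in an enlarged crop.

```bash
cat > h.py <<'E'
import numpy as np,cv2
from scipy.spatial.transform import Rotation as Ro
from cell import camera_info
def K(ci):
    f=200/np.tan(np.radians(ci['fovy']/2));return np.array([[f,0,ci['cx']],[0,f,ci['cy']],[0,0,1]])
def pose(n,s=None):
    ci=camera_info(n)
    if n=="wrist":
        T=np.eye(4);T[:3,:3]=Ro.from_rotvec(s['ee_rot']).as_matrix();T[:3,3]=s['position'];T=T@ci['tool_from_camera']
        return ci,T[:3,:3],T[:3,3]
    return ci,ci['R'].T,-ci['R'].T@ci['t']
def px2w(n,uv,z,s=None):
    ci,R,c=pose(n,s)
    p=cv2.undistortPoints(np.array(uv,float).reshape(-1,1,2),K(ci),ci['dist_coeffs']).reshape(-1,2)
    r=np.c_[p,np.ones(len(p))]@R.T
    return c+r*((np.broadcast_to(z,len(p))-c[2])/r[:,2])[:,None]
def w2px(n,X,s=None):
    ci,R,c=pose(n,s)
    return cv2.projectPoints(np.array(X,float).reshape(-1,1,3),cv2.Rodrigues(R.T)[0],-R.T@c,K(ci),ci['dist_coeffs'])[0].reshape(-1,2)
E
python3 - <<'E'
from h import *
from cell import arm
im=np.load("wrist0.npz")['im'][:,:,::-1]
cv2.imwrite("pics/w1.png",cv2.resize(im[135:335,140:420],None,fx=2.85,fy=2.85,interpolation=cv2.INTER_CUBIC))
s=arm.observe();print(Ro.from_rotvec(s['ee_rot']).as_matrix().round(3), pose("wrist",s)[2])
im=np.load("scene0.npz")['im'][:,:,::-1]
cv2.imwrite("pics/s1.png",cv2.resize(im[165:275,245:365],None,fx=5,fy=5,interpolation=cv2.INTER_CUBIC))
E
```

```text
[[-0.    -0.001  1.   ]
 [-1.    -0.    -0.   ]
 [ 0.    -1.    -0.001]] [0.62526569 0.07754641 0.38308416]
```

View pics/w1.png

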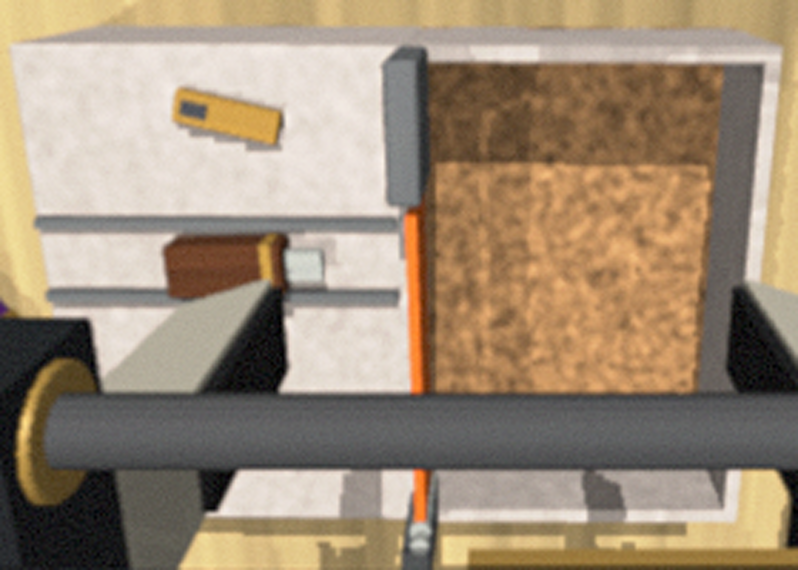

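View pics/s1.png

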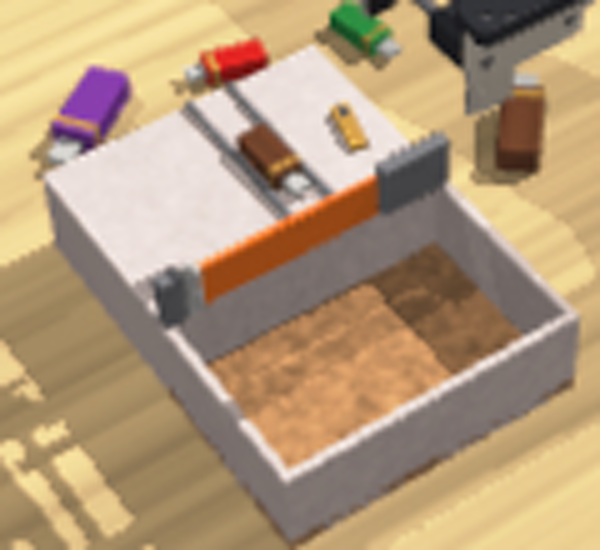

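The crops confirm it: the small walnut drive lies between the grey ribs, plug towards the flap. In wrist crop w1, its body runs from x 165 to 285 at y about 265. The hinge is at the right (-y) end. Next I'll fit the tidy pose.

```bash
cat > fit.py <<'E'
from h import *
from cell import arm
from scipy.optimize import least_squares
s=arm.observe()
W=[((-150,85,70),(14,44)),((-148,15.5,75),(37,222)),((-6,15.5,75),(398,224)),((-148,-15.5,75),(48,297)),((-6,-15.5,75),(399,297)),((140,85,70),(780,46)),((140,-125,70),(735,520))]
S=[((-150,85,70),(315,45)),((-150,-125,70),(46,180)),((140,85,70),(578,318)),((140,-125,70),(288,478))]
def tw(p,X):
    X=np.array(X)/1000.;c,q=np.cos(p[2]),np.sin(p[2])
    return np.c_[p[0]+c*X[:,0]-q*X[:,1],p[1]+q*X[:,0]+c*X[:,1],X[:,2]]
Wu=np.array([b for a,b in W])/2.85+[140,135];Su=np.array([b for a,b in S])/5+[245,165]
def r(p,sel=3):
    o=[]
    if sel&1:o.append((w2px("wrist",tw(p,[a for a,b in W]),s)-Wu).ravel())
    if sel&2:o.append((w2px("scene",tw(p,[a for a,b in S]))-Su).ravel())
    return np.concatenate(o)
if __name__=="__main__":
    for sel in(1,2,3):
        f=least_squares(r,[.6,.05,0],args=(sel,),loss='soft_l1');print(sel,f.x.round(4),r(f.x).reshape(-1,2).round(1).tolist() if sel==3 else "")
    p=f.x;np.save("tidy.npy",p)
    # drive
    q=px2w("wrist",np.array([(165,250),(167,297),(283,268),(323,266)])/2.85+[140,135],[.086,.078,.086,.080],s)
    c,n=np.cos(p[2]),np.sin(p[2]);d=q[:,:2]-p[:2]
    print("drive pts tidy mm",(np.c_[c*d[:,0]+n*d[:,1],-n*d[:,0]+c*d[:,1]]*1000).round(1))
    print(tw(p,[(4,-100,70),(0,0,70),(-80,0,70)]).round(4))
E
python3 fit.py
```

```text
1 [ 0.5884 -0.045  -0.0046] 
2 [ 0.5883 -0.0466 -0.004 ] 
3 [ 0.5883 -0.0451 -0.0049] [[-2.4, -0.5], [-1.0, 0.5], [-0.1, 0.4], [-0.6, -0.2], [0.5, 0.5], [2.3, -0.1], [1.4, 0.9], [0.5, -0.3], [-0.5, -1.3], [1.2, -0.4], [0.3, 0.9]]
drive pts tidy mm [[-93.2   8.9]
 [-98.1 -14. ]
 [-48.9   1.8]
 [-35.    0.3]]
[[ 0.5919 -0.1451  0.07  ]
 [ 0.5883 -0.0451  0.07  ]
 [ 0.5083 -0.0447  0.07  ]]
```

Call:
{"fn": "carry_out", "kwargs": {
  "steps": [1,-0.4,-0.3,0,-0.3,1,-1,-0.84,-0.3,-1,1,-1,-0.84,-0.5,-1,1,-1,-0.84,-0.5,-1,1,-1,-0.84,-0.5,-1,1,-1,-0.84,-0.5,-1,1,-1,-0.84,-0.5,-1,1,-1,-0.84,-0.5,-1,1,-1,-0.84,-0.5,-1]
}}

```text
clock: 1.05
position: [0.525, -0.084, 0.1478]
ee_rot: [-0.73, 1.759, -1.759]
force: [-0.2, -0.2, -0.1]
width: 1.0
```

Call:
{"fn": "carry_out", "kwargs": {
  "steps": [1,-0.24,0,0,0,1,-0.24,0,-0.3,0,1,-0.24,0,-0.3,0,1,-0.24,0,-0.3,0]
}}

```text
clock: 1.45
position: [0.5009, -0.084, 0.118]
ee_rot: [-0.73, 1.76, -1.76]
force: [0.2, -0.2, 0.4]
width: 0.998
```

```bash
python3 - <<'E'
from h import *
from cell import arm,get_image
s=arm.observe();print(s['clock'],s['position'],Ro.from_rotvec(s['ee_rot']).as_matrix().round(3).tolist(),s['force'])
a,_=get_image("wrist");b,_=get_image("side")
a=a[:,:,::-1];b=cv2.resize(b[100:300,220:430,::-1],None,fx=2,fy=2,interpolation=cv2.INTER_CUBIC)
c=np.zeros((400,800,3),np.uint8);a2=cv2.resize(a,(380,238));c[:238,:380]=a2;c[:,380:]=b[:,:420]
cv2.imwrite("pics/c1.png",c)
E
```

```text
1.45 [ 0.50094301 -0.08401728  0.11800458] [[-0.707, -0.001, 0.707], [-0.707, 0.0, -0.707], [0.001, -1.0, -0.001]] [ 0.24478498 -0.17694082  0.38384926]
```

View pics/c1.png

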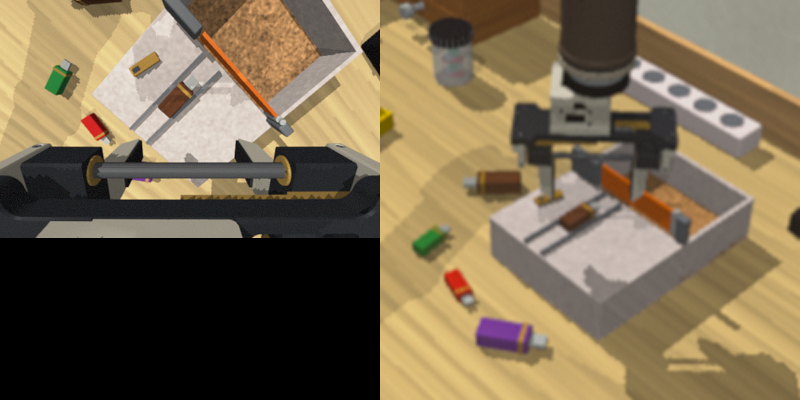

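```bash
python3 - <<'E'
from h import *
from fit import tw
p=np.load("tidy.npy");t=np.array([.501,-.084,.118]);j=np.array([.707,-.707,0]);w=np.array([.707,.707,0])
X=[t-.046*j+.0095*w,t-.046*j-.0095*w,t-.065*j-.0095*w,t+.046*j-.0095*w,t+.065*j-.0095*w]
Y=tw(p,[(-95,11,86),(-95,-11,86),(-95,-11,70),(-35,0,78),(-148,-15.5,75),(-6,-15.5,75),(-150,-125,70),(-150,85,70),(140,-125,70),(6,-100,110)])
for n,v in(("fing",X),("tidy",Y)): print(n,((w2px("side",v)-[220,100])*2+[380,0]).round(0).tolist())
E
```

```text
fing [[552.0, 206.0], [551.0, 216.0], [536.0, 215.0], [626.0, 218.0], [641.0, 218.0]]
tidy [[557.0, 214.0], [568.0, 223.0], [568.0, 232.0], [596.0, 203.0], [539.0, 250.0], [620.0, 201.0], [599.0, 300.0], [487.0, 214.0], [753.0, 196.0], [675.0, 208.0]]
```

Call:
{"fn": "carry_out", "kwargs": {
  "steps": [1,0,0,-0.2,0,1,0,0,-0.38,0,1,0,0,-0.38,0,1,0,0,-0.38,0]
}}

```text
clock: 1.95
position: [0.5016, -0.0841, 0.0806]
ee_rot: [-0.729, 1.76, -1.76]
force: [-0.2, 0.0, -0.1]
width: 1.001
```

```bash
python3 - <<'E'
from h import *
from cell import arm,get_image
s=arm.observe();print(s['clock'],s['position'],s['force'])
b,_=get_image("side")
cv2.imwrite("pics/c2.png",cv2.resize(b[160:270,265:415,::-1],None,fx=5,fy=5,interpolation=cv2.INTER_CUBIC))
t=s['position'];j=np.array([.707,-.707,0]);w=np.array([.707,.707,0])
X=[t-.046*j+.0095*w,t-.046*j-.0095*w,t-.065*j-.0095*w,t+.046*j-.0095*w,t+.065*j-.0095*w]
print(((w2px("side",X)-[265,160])*5).round(0).tolist())
E
```

```text
1.95 [ 0.50157923 -0.08410728  0.08060519] [-0.22454821  0.00631055 -0.05204087]
[[206.0, 269.0], [204.0, 294.0], [167.0, 293.0], [387.0, 300.0], [425.0, 302.0]]
```

View pics/c2.png

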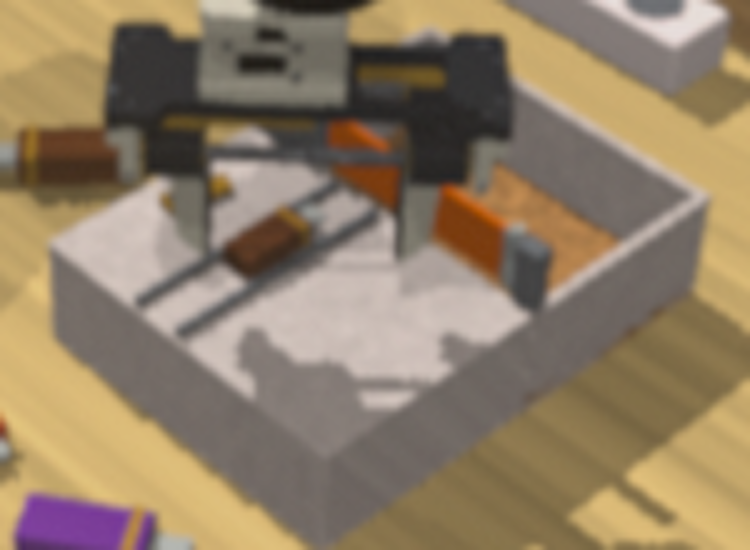

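The crop shows finger B's tip at about (195,250), where I expected (204,293). The open fingers probably end higher than the TCP, so I'll measure the tips with depth.

```bash
python3 - <<'E'
from h import *
from cell import arm,get_image
b,d=get_image("side");ci,R,c=pose("side")
v,u=np.mgrid[160:270,265:415];z=d[160:270,265:415].ravel()
q=cv2.undistortPoints(np.c_[u.ravel(),v.ravel()].astype(float).reshape(-1,1,2),K(ci),ci['dist_coeffs']).reshape(-1,2)
P=c+(np.c_[q,np.ones(len(q))]*z[:,None])@R.T
P=P.reshape(110,150,3)
for uu in (300,303,306,345,348,351):
    print(uu,[(vv,)+tuple((P[vv-160,uu-265]*1000).astype(int)) for vv in range(196,222,2)])
E
```

```text
300 [(196, np.int64(451), np.int64(-49), np.int64(155)), (198, np.int64(450), np.int64(-49), np.int64(150)), (200, np.int64(451), np.int64(-48), np.int64(142)), (202, np.int64(448), np.int64(-51), np.int64(140)), (204, np.int64(452), np.int64(-47), np.int64(128)), (206, np.int64(492), np.int64(-3), np.int64(70)), (208, np.int64(486), np.int64(-9), np.int64(71)), (210, np.int64(481), np.int64(-14), np.int64(70)), (212, np.int64(473), np.int64(-23), np.int64(74)), (214, np.int64(467), np.int64(-30), np.int64(75)), (216, np.int64(465), np.int64(-32), np.int64(70)), (218, np.int64(458), np.int64(-40), np.int64(73)), (220, np.int64(455), np.int64(-44), np.int64(71))]
303 [(196, np.int64(457), np.int64(-53), np.int64(154)), (198, np.int64(455), np.int64(-55), np.int64(151)), (200, np.int64(455), np.int64(-54), np.int64(144)), (202, np.int64(457), np.int64(-53), np.int64(136)), (204, np.int64(456), np.int64(-54), np.int64(130)), (206, np.int64(456), np.int64(-53), np.int64(123)), (208, np.int64(456), np.int64(-54), np.int64(117)), (210, np.int64(487), np.int64(-20), np.int64(71)), (212, np.
[... 2281 characters left out ...]
np.int64(70))]
351 [(196, np.int64(520), np.int64(-150), np.int64(180)), (198, np.int64(536), np.int64(-137), np.int64(156)), (200, np.int64(539), np.int64(-135), np.int64(147)), (202, np.int64(539), np.int64(-136), np.int64(141)), (204, np.int64(538), np.int64(-137), np.int64(136)), (206, np.int64(539), np.int64(-137), np.int64(129)), (208, np.int64(586), np.int64(-98), np.int64(70)), (210, np.int64(576), np.int64(-106), np.int64(74)), (212, np.int64(571), np.int64(-111), np.int64(73)), (214, np.int64(566), np.int64(-116), np.int64(73)), (216, np.int64(564), np.int64(-119), np.int64(69)), (218, np.int64(559), np.int64(-124), np.int64(68)), (220, np.int64(551), np.int64(-130), np.int64(70))]
```

Depth shows the open tips at about z 0.110, roughly 30 mm above the TCP because the finger linkage lifts them as it opens. I'll lower 30 mm, which keeps the body at 66 mm or more above the TCP, about z 0.117 and clear of the 0.110 cheeks. Then I'll re-measure.

Call:
{"fn": "carry_out", "kwargs": {
  "steps": [1,-0.03,0,-0.15,0,1,-0.03,0,-0.29,0,1,-0.03,0,-0.29,0]
}}

```text
clock: 2.35
position: [0.4975, -0.084, 0.0505]
ee_rot: [-0.73, 1.761, -1.76]
force: [-0.8, 1.0, -0.8]
width: 1.0
```

```bash
cat > cloud.py <<'E'
from h import *
from cell import arm,get_image
def cloud(n):
    s=arm.observe();im,d=get_image(n);ci,R,c=pose(n,s)
    v,u=np.mgrid[0:400,0:640]
    q=cv2.undistortPoints(np.c_[u.ravel(),v.ravel()].astype(float).reshape(-1,1,2),K(ci),ci['dist_coeffs']).reshape(-1,2)
    P=c+(np.c_[q,np.ones(len(q))]*d.reshape(-1,1))@R.T
    return s,im,P.reshape(400,640,3)
E
python3 - <<'E'
from cloud import *
for n in("side","scene"):
    s,im,P=cloud(n)
    if n=="side": print(s['clock'],s['position'],s['force'],s['width']);cv2.imwrite("pics/c3.png",cv2.resize(im[160:270,265:415,::-1],None,fx=5,fy=5,interpolation=cv2.INTER_CUBIC))
    Q=P.reshape(-1,3);T=Ro.from_rotvec(s['ee_rot']).as_matrix();t=(Q-s['position'])@T
    m=(abs(t[:,2])<.12)&(abs(t[:,0])<.04)&(Q[:,2]>.077)&(Q[:,2]<.16)
    t=t[m];z=Q[m,2]
    for lo in np.arange(-.12,.12,.01):
        k=(t[:,2]>=lo)&(t[:,2]<lo+.01)
        if k.sum()>2: print(n,round(lo*1e3),k.sum(),"zmin",np.sort(z[k])[:3].round(4),"tx",t[k,0].min().round(3),t[k,0].max().round(3))
E
```

```text
2.35 [ 0.49753224 -0.08395962  0.05048648] [-0.82189205  0.96035105 -0.78299049] 0.9999703832537947
side -90 7 zmin [0.1501 0.1509 0.1517] tx 0.033 0.038
side -80 15 zmin [0.1495 0.1516 0.1525] tx 0.004 0.04
side -70 24 zmin [0.0771 0.0788 0.0928] tx -0.009 0.038
side -60 61 zmin [0.0848 0.0864 0.0905] tx 0.008 0.038
side -50 52 zmin [0.077  0.077  0.0778] tx -0.031 0.038
side -40 13 zmin [0.0773 0.0779 0.0798] tx -0.035 0.029
side -30 36 zmin [0.0778 0.0783 0.079 ] tx -0.04 0.029
side -20 36 zmin [0.0771 0.0773 0.0774] tx -0.037 0.029
side -10 23 zmin [0.0772 0.0775 0.0779] tx -0.04 0.031
side 0 10 zmin [0.0773 0.0776 0.0784] tx -0.04 0.032
side 10 4 zmin [0.1564 0.1573 0.1576] tx 0.028 0.029
side 20 6 zmin [0.1578 0.1591 0.1591] tx -0.023 0.031
side 30 10 zmin [0.1549 0.1582 0.159 ] tx -0.029 0.03
side 40 32 zmin [0.084  0.0854 0.0857] tx -0.024 0.028
side 50 69 zmin [0.0797 0.0822 0.0831] tx -0.006 0.036
side 60 38 zmin [0.0914 0.096  0.098 ] tx 0.007 0.039
side 70 11 zmin [0.1489 0.152  0.1522] tx 0.031 0.039
side 80 16 zmin [0.081  0.0887 0.1479] tx -0.04 0.039
side 90 21 zmin [
[... 246 characters left out ...]
84] tx -0.035 0.027
scene -50 19 zmin [0.077  0.0778 0.0798] tx -0.032 0.019
scene -40 5 zmin [0.0816 0.0826 0.0847] tx -0.035 -0.022
scene -30 15 zmin [0.0831 0.0849 0.0868] tx -0.038 -0.017
scene -20 17 zmin [0.0777 0.0799 0.0809] tx -0.038 -0.018
scene -10 12 zmin [0.0791 0.0796 0.0808] tx -0.038 -0.025
scene 0 4 zmin [0.0781 0.0813 0.0856] tx -0.039 -0.027
scene 50 11 zmin [0.0855 0.088  0.0948] tx -0.034 0.004
scene 60 39 zmin [0.0922 0.0938 0.0973] tx -0.01 0.011
scene 80 63 zmin [0.1437 0.146  0.147 ] tx -0.035 0.037
scene 90 27 zmin [0.0779 0.0821 0.0858] tx -0.04 0.021
scene 100 34 zmin [0.0784 0.0786 0.0788] tx -0.036 -0.016
scene 110 38 zmin [0.0779 0.0802 0.0817] tx -0.026 -0.003
```

View pics/c3.png

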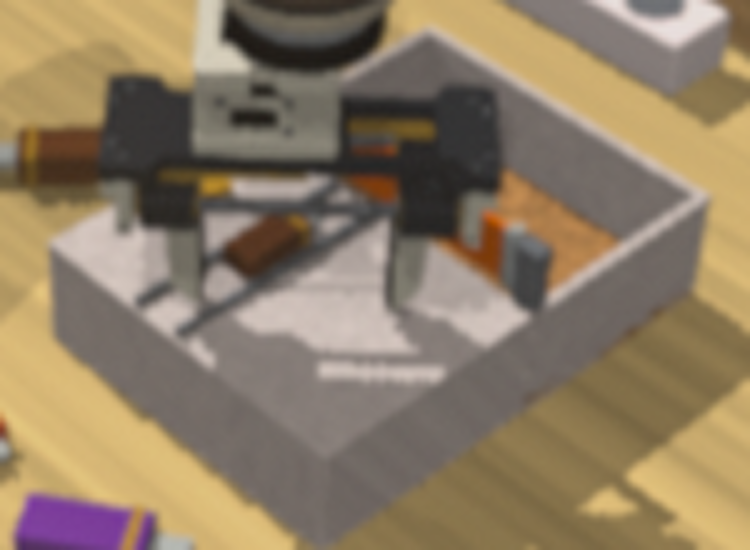

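Tips are now at about z 0.080, 5 mm above the ribs and 6 mm below the drive's top, and the body is at 0.143. Now a slow push until A meets the flap.

Call:
{"fn": "carry_out", "kwargs": {
  "steps": [1,0.06,0,0,0,1,0.12,0,0,0,1,0.18,0,0,0,1,0.23,0,0,0,1,0.28,0,0,0,1,0.33,0,0,0,1,0.38,0,0,0,1,0.43,0,0,0,1,0.48,0,0,0,1,0.52,0,0,0,1,0.52,0,0,0]
}}

```text
clock: 3.55
position: [0.5503, -0.084, 0.0507]
ee_rot: [-0.729, 1.76, -1.76]
force: [-1.8, 0.4, -0.5]
width: 0.999
```

```bash
python3 - <<'E'
from cloud import *
s,im,P=cloud("side");print(s['clock'],s['position'],s['force'])
im2,_=get_image("scene")
c=np.zeros((500,800,3),np.uint8)
a=cv2.resize(im[165:265,275:375,::-1],None,fx=4,fy=4,interpolation=cv2.INTER_CUBIC);b=cv2.resize(im2[160:260,250:350,::-1],None,fx=4,fy=4,interpolation=cv2.INTER_CUBIC)
cv2.imwrite("pics/c4.png",np.hstack([a,b]))
E
```

```text
3.55 [ 0.5503236  -0.08397458  0.0506814 ] [-1.75642495  0.43971964 -0.45385843]
```

View pics/c4.png

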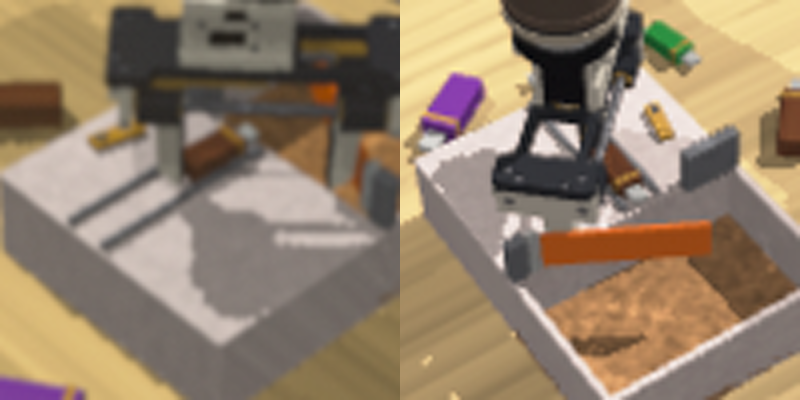

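The flap is open about 25° with A holding it, and B is on the drive's tail with the nose still short of the edge. I'll keep pushing.

Call:
{"fn": "carry_out", "kwargs": {
  "steps": [1,0.05,0,0,0,1,0.1,0,0,0,1,0.15,0,0,0,1,0.2,0,0,0,1,0.25,0,0,0,1,0.3,0,0,0,1,0.34,0,0,0,1,0.38,0,0,0,1,0.42,0,0,0,1,0.45,0,0,0,1,0.48,0,0,0,1,0.48,0,0,0]
}}

```text
clock: 4.85
position: [0.5988, -0.0841, 0.051]
ee_rot: [-0.728, 1.759, -1.76]
force: [0.2, 1.9, 0.2]
width: 1.001
```

```bash
python3 - <<'E'
from cloud import *
s,im,P=cloud("side");print(s['clock'],s['position'],s['force'])
im2,_=get_image("scene")
a=cv2.resize(im[165:265,275:375,::-1],None,fx=4,fy=4,interpolation=cv2.INTER_CUBIC);b=cv2.resize(im2[160:260,260:360,::-1],None,fx=4,fy=4,interpolation=cv2.INTER_CUBIC)
cv2.imwrite("pics/c5.png",np.hstack([a,b]))
E
```

```text
4.85 [ 0.59884278 -0.08408064  0.05095945] [0.21955136 1.90286114 0.18489357]
```

View pics/c5.png

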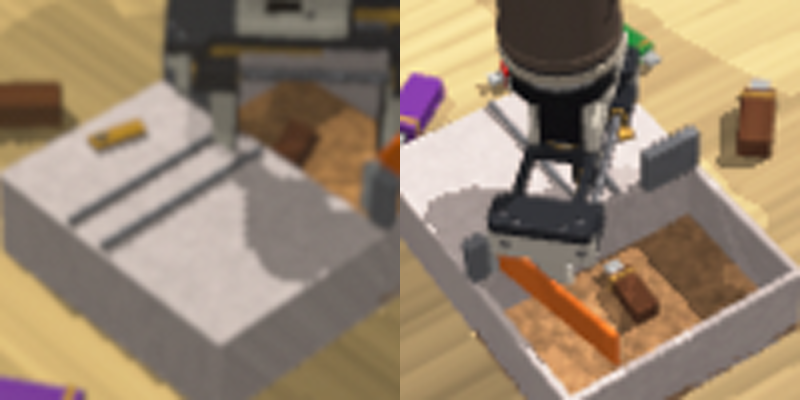

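The drive is lying in the well, at about (630,290) in the right panel, and the finger still holds the flap wide open. I'll hold briefly, back out so the flap follows shut, then lift.

Call:
{"fn": "carry_out", "kwargs": {
  "steps": [1,0,0,0,0,1,0,0,0,0,1,0,0,0,0,1,-0.1,0,0,0,1,-0.2,0,0,0,1,-0.3,0,0,0,1,-0.4,0,0,0,1,-0.5,0,0,0,1,-0.6,0,0,0,1,-0.7,0,0,0,1,-0.8,0,0,0,1,-0.8,0,0,0]
}}

```text
clock: 6.15
position: [0.5164, -0.0845, 0.0508]
ee_rot: [-0.729, 1.761, -1.761]
force: [-0.3, -0.9, -0.0]
width: 1.002
```

Call:
{"fn": "carry_out", "kwargs": {
  "steps": [1,0,0,0.2,0,1,0,0,0.5,0,1,0,0,0.9,0,1,0,0,1,0,1,-0.3,0,1,0,1,-0.6,0,1,0,1,-0.6,0,1,0,1,-0.6,0,1,0]
}}

```text
clock: 6.95
position: [0.4582, -0.0841, 0.151]
ee_rot: [-0.728, 1.76, -1.76]
force: [0.7, -0.0, 0.2]
width: 1.005
```

```bash
python3 - <<'E'
from cloud import *
s,im,P=cloud("side");print(s['clock'],s['position'],s['force'])
im2,_=get_image("scene")
a=cv2.resize(im[110:310,190:390,::-1],None,fx=2,fy=2,interpolation=cv2.INTER_CUBIC);b=cv2.resize(im2[160:260,260:360,::-1],None,fx=4,fy=4,interpolation=cv2.INTER_CUBIC)
cv2.imwrite("pics/c6.png",np.hstack([a,b]))
# bystander check: pixel change in places
for n,i in(("side",im),("scene",im2)):
    o=np.load(n+"0.npz")['im'];d=cv2.GaussianBlur(cv2.absdiff(o,i),(5,5),0).max(2)
    boxes={"side":dict(notes=(190,145,230,175),canister=(243,108,268,142),hub=(434,278,478,302),key=(388,308,426,328),gold=(296,193,313,204)),"scene":dict(notes=(376,138,408,162),canister=(426,154,454,190),hub=(197,272,216,306),key=(184,240,208,264))}[n]
    for k,(x0,y0,x1,y1) in boxes.items(): print(n,k,d[y0:y1,x0:x1].mean().round(1),d[y0:y1,x0:x1].max())
E
```

```text
6.95 [ 0.45819505 -0.08405785  0.15099021] [ 0.67634151 -0.04053229  0.23282349]
side notes 1.0 2
side canister 1.1 2
side hub 36.1 74
side key 60.6 75
side gold 22.4 28
scene notes 3.7 5
scene canister 2.9 5
scene hub 40.2 76
scene key 75.6 80
```

View pics/c6.png

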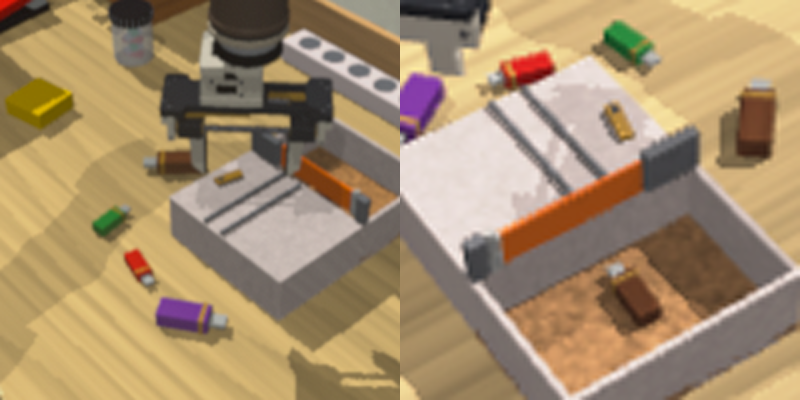

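The flap is shut, the drive rests in the well, and the gold stick is unmoved: scene pixel (315,190) both before and after. The hub and keyring pixel differences look like the arm's moving shadow. I'll check the hub by hue and the keyring by edges, then hand in.

```bash
python3 - <<'E'
from h import *
from cell import arm,get_image
n="scene";o=np.load(n+"0.npz")['im'];i,_=get_image(n)
for im in(o,i):
    h=cv2.cvtColor(im,cv2.COLOR_RGB2HSV)[262:316,187:226];y,x=np.nonzero((h[...,0]>100)&(h[...,0]<125)&(h[...,1]>120));
    k=cv2.cvtColor(im,cv2.COLOR_RGB2HSV)[236:268,180:212];b,a=np.nonzero(k[...,1]<45)
    print("hub",x.mean()+187,y.mean()+262,len(x),"key",a.mean()+180,b.mean()+236,len(a))
print(arm.sign_off())
E
```

```text
hub 205.60724233983288 289.06963788300834 359 key 193.51898734177215 252.48101265822785 79
hub 205.5420054200542 288.9539295392954 369 key 193.65822784810126 252.40506329113924 79
the job is handed in; nothing more can be done
None
```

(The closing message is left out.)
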